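# Fetch the tea tin from behind the spice jars

### The arm

A 6-joint arm with a two-finger parallel gripper is mounted at the origin on a cart in front of the work surface, level with it; the furniture and walls round the work are solid. World frame = base frame: x ahead of the robot, y to its left, z up, the work surface at z = 0. Lengths are in m, angles in rad, forces in N, time in s.
With the tool pointing down it reaches from about 0.325 to 0.85 m from the base axis. Payload 4.4 kg.
Tool frame: the origin (TCP) lies between the finger pads; the fingertips stand 11 mm ahead of it and the grasp point (between the pads) lies 8 mm behind it; z points along the fingers, y is the line along which they close (so a half turn about z gives the same grasp; the last joint's range is limited). The gripper opens to 94 mm and grips with 3 to 60 N. Pads are 16 mm wide; open, the fingers measure 119 mm over their backs; the gripper's body (75 mm by 177 mm) begins 78 mm behind the grasp point.
Start: joints at [-1.385, 0.207, 1.542, -0, 1.393, -0.15], TCP at [0.19, -0.543, 0.216] pointing down, gripper open.
Joint ranges: [-2.73, 2.73], [-0.86, 2.22], [0.23, 2.46], [-1.11, 4.25], [0.08, 2.63], [-2.82, 2.82]. Speed limits (rad/s): [2.79, 2.79, 3.14, 3.14, 3.14, 3.14].

### API

Orientations are given as a rotation vector (axis times angle).
In Python, from bench import observe, optics, order gives the robot as it stands.
- The arm moves only by the shell command python3 -m inch 'ROWS'. ROWS is JSON, a list of rows, each a list of 5 numbers: the shift along the tool's x, y, z in m, then the turn about the tool's z in rad, then the opening, from -1 (shut) to 1 (fully open), so that 0 is half open. In form: [[tx, ty, tz, twist, jaw], ...]. A call has 1 to 5 rows; each row shifts and turns the commanded pose from where the row before left it, along the tool's axes as they then stand; what a row does not reach is not made up. A row lasts 1/12 s, in which the tool goes at most 41.7 mm and 7.16 degrees, less where a joint would pass 70% of its speed; a pose out of reach is approached as far as the arm can. A call with a gripper value outside its range is refused whole. The fingers move at their own pace and stop on an object; the grip force is fixed at half the most. Time passes only in rows, so rows that do not move let the fingers close. It gives the time, the measured TCP pose, the force, the opening and the grip force at its end, in the units of the state.
- observe(): the state, without advancing time (a new reading comes with each control period).
- optics.capture(name): name is "scene" or "top" or "wrist"; returns the picture (420x560x3 uint8, red, green, blue); there is no depth.
- optics.get_calibration(name): a dict with "mtx" (3x3 intrinsics, pixels), "dist_coeffs" ([k1, k2, p1, p2, k3] as OpenCV has them; the pictures are not rectified), "xyz" and "rotation" of the camera in the world. Camera axes: x right, y up, looking along -z (the intrinsics and any distortion apply to the point x, -y, -z); pixel columns grow to the right and rows downward; lengths in m; the calibration is good to about 2 mm. A picture is of the moment at which its call begins: read the wrist's pose just before it. get_calibration takes no time and is no camera call; for the wrist camera it gives the pose at the moment of the call.
- order.job_done(): hands the job in; it is judged then, once.
The state is a dict: "time_s": time; "joints": joint angles; "dq": joint speeds; "tau": joint torques, N m; "position": TCP position; "tcp_rot": TCP orientation; "ft_force": force on the tool from outside, world axes, zero at the start; "torque": the same for the moment, N m; "finger_gap": finger opening in m; "grasp_force": force on a finger pad.
Only numpy, scipy, OpenCV 4.12 (cv2) and the standard library are available. Lean on these libraries where they do the work, as an engineer would, in place of code of your own. Each camera call takes 0.05 s, during which the arm holds its last target. There are 200 camera calls.

### The job

The blue tea tin stands on the wooden spice stand, hemmed in by a yellow-lidded jar, a red-lidded spice jar and a salt shaker. First clear all three of these onto the white tray and let them stand there, then take the tin out and set it down centred on the round cork mat, and only then put each of the three back on the stand, centred on the very pad it stood on at the start. Keep all of them upright throughout, and leave the two glasses and the candle behind the work where they are.

Things in the scene. Friction and masses are not known exactly. Their poses are not given: they have to be found in the camera images.
- spice_stand: Fixed dark wooden board 156 (x) x 205 (y) mm, top 11 mm above the worktop. Origin: centre of its underside; x points from the jar row to the tin (away from the robot, yaw within 0.15 rad). Three flush round grey pads, 62 mm across, at x -42, y -66, 0, +66 mm: one jar or shaker on each. Oblong grey pad for the tin at x +28, y 0. End cheeks at y +-98 mm, 7 mm thick, rise to 19 mm over the worktop.
- side_tray: Fixed shallow white tray, outside 130 (x) x 230 (y) x 16 mm high, walls and floor 5 mm thick: inner floor 120 x 220 mm, 5 mm above the worktop. Empty at the start. Origin: centre of its underside; x across, y along the tray, z up; yaw within 0.15 rad.
- cork_mat: Fixed round cork mat, 91 mm across, 9 mm thick. Origin: centre of its underside; its top is 9 mm higher.
- tea_tin: Dark blue closed tea tin, 64 (x) x 90 (y) x 62 mm high, 0.12 kg, loose. Origin: centre of its underside; x is its short side, along which it is to be gripped; z up. At the start its axes lie nearly along the stand's and its front face is only about 10 mm behind the jars: no room for a finger. Its top is then 73 mm above the worktop.
- coffee_jar: Clear jar with a yellow lid, 59 mm across at the lid (top 16 mm; 56 mm below it), 105 mm high, 0.22 kg, loose. Origin: centre of its underside, z up. Like the red jar and the shaker it stands taller than the tin, so a finger has room over the tin's top; the gap to its neighbour in the row is only about 14 mm. Which pad each stands on differs.
- red_jar: Spice jar with a red lid, green label, 45 mm across at the lid (42 mm below it), 106 mm high, 0.11 kg, loose. The lid is the top 21 mm. Origin: centre of its underside, z up.
- salt_shaker: Glass salt shaker with a rounded grey cap, 44 mm across up to 70 mm high, the cap 34 mm across above that, 90 mm high in all, 0.1 kg, loose. Origin: centre of its underside, z up.
- spotted_glass: Bystander: drinking glass with black and grey spots, 76 mm across, 124 mm high, behind the work under the wall cabinet. Origin: centre of its underside. To be left where it is.
- tall_glass: Bystander: plain clear tall drinking glass, 89 mm across, 150 mm high, behind the work under the wall cabinet. Origin: centre of its underside. To be left where it is.
- candle: Bystander: small red tea light in a grey cup, 38 mm across, 15 mm high, behind the work under the wall cabinet. Origin: centre of its underside. To be left where it is.

How it is judged:
On the way, in this order (a step that is already met when the one before it is completed fails the run):
1. the yellow-lidded jar, the red-lidded jar and the salt shaker all stand released on the white tray, while the tin is still on its pad on the stand (x of coffee_jar in the frame of side_tray between -0.045 and 0.045 m and y of coffee_jar in the frame of side_tray between -0.095 and 0.095 m and z of each of coffee_jar, red_jar, salt_shaker in the frame of side_tray below 0.01 m and angle between each of coffee_jar, red_jar, salt_shaker's own z axis and vertical below 0.12 rad and linear speed of each of coffee_jar, red_jar, salt_shaker below 0.03 m/s and contact force between the fingers and coffee_jar below 0.3 N and x of red_jar in the frame of side_tray between -0.045 and 0.045 m and y of red_jar in the frame of side_tray between -0.095 and 0.095 m and contact force between the fingers and red_jar below 0.3 N and x of salt_shaker in the frame of side_tray between -0.045 and 0.045 m and y of salt_shaker in the frame of side_tray between -0.095 and 0.095 m and contact force between the fingers and salt_shaker below 0.3 N and distance of tea_tin from where it was at the start of the episode below 0.03 m), for 0.2 s.
2. the tin stands released and centred on the cork mat while the three others still stand on the tray (x of coffee_jar in the frame of side_tray between -0.045 and 0.045 m and y of coffee_jar in the frame of side_tray between -0.095 and 0.095 m and z of each of coffee_jar, red_jar, salt_shaker in the frame of side_tray below 0.01 m and angle between each of coffee_jar, red_jar, salt_shaker, tea_tin's own z axis and vertical below 0.12 rad and linear speed of each of coffee_jar, red_jar, salt_shaker, tea_tin below 0.03 m/s and contact force between the fingers and coffee_jar below 0.3 N and x of red_jar in the frame of side_tray between -0.045 and 0.045 m and y of red_jar in the frame of side_tray between -0.095 and 0.095 m and contact force between the fingers and red_jar below 0.3 N and x of salt_shaker in the frame of side_tray between -0.045 and 0.045 m and y of salt_shaker in the frame of side_tray between -0.095 and 0.095 m and contact force between the fingers and salt_shaker below 0.3 N and horizontal distance between tea_tin and cork_mat below 0.015 m and height (world z) of tea_tin below 0.014 m and contact force between the fingers and tea_tin below 0.3 N), for 0.2 s.
At the end, for the whole second after the job is handed in: The tin stands upright on the cork mat, its centre within 15 mm of the mat's centre; the yellow-lidded jar, the red-lidded jar and the salt shaker each stand upright on the stand within 15 mm of where they stood at the start; all are released and at rest (horizontal distance between tea_tin and cork_mat below 0.015 m and height (world z) of tea_tin below 0.014 m and angle between each of tea_tin, coffee_jar, red_jar, salt_shaker's own z axis and vertical below 0.12 rad and linear speed of each of tea_tin, coffee_jar, red_jar, salt_shaker below 0.03 m/s and contact force between the fingers and tea_tin below 0.3 N and distance of each of coffee_jar, red_jar, salt_shaker from where it was at the start of the episode below 0.015 m and contact force between the fingers and coffee_jar below 0.3 N and contact force between the fingers and red_jar below 0.3 N and contact force between the fingers and salt_shaker below 0.3 N); the robot touches nothing.
It fails at once if the tin, a jar or the shaker is tipped over (leans by more than about 35 degrees) (angle between any of coffee_jar, red_jar, salt_shaker, tea_tin's own z axis and vertical above 0.6 rad).
It fails at once if a glass or the candle is shifted by more than 20 mm (distance of any of spotted_glass, tall_glass, candle from where it was at the start of the episode above 0.02 m).
It also fails if it takes over 138 s, if anything falls off the work surface, if the arm or the gripper's body presses on something with over 40 N, if the wrist force passes 120 N, or if a joint passes its speed limit or range.

## Working session

There is one attempt and no reset: what is moved stays moved. The work goes in short steps, Python scripts to look and compute and a shell command to move; the robot and the scene stay as the last step left them, time stands still between calls to the robot, and variables do not carry over. Pictures are saved under pics/ and viewed, at most 14 in all, crops included, and the job is handed in when it is done.

```bash
mkdir -p pics; ls; python3 - <<'E'
from bench import observe, optics
import cv2
for n in ("scene","top"):
    cv2.imwrite(f"pics/{n}0.png",optics.capture(n)[:,:,::-1])
    c=optics.get_calibration(n);print(n,c)
s=observe();print(s)
E
```

```text
pics
scene {'mtx': array([[423.44015272,   0.        , 280.94317436],
       [  0.        , 423.44015272, 206.83117753],
       [  0.        ,   0.        ,   1.        ]]), 'dist_coeffs': array([-0.0660953,  0.       ,  0.       ,  0.       ,  0.       ]), 'xyz': array([-6.09343907e-04,  5.07747031e-01,  9.99490955e-01]), 'rotation': array([ 0.34861405, -0.766147  , -2.15796119])}
top {'mtx': array([[471.01388251,   0.        , 278.47754935],
       [  0.        , 471.01388251, 207.0850332 ],
       [  0.        ,   0.        ,   1.        ]]), 'dist_coeffs': array([0.00439412, 0.        , 0.        , 0.        , 0.        ]), 'xyz': array([0.34243897, 0.03391467, 1.31479743]), 'rotation': array([ 0.1164776 , -0.15938975, -1.55746813])}
{'time_s': 0.1, 'joints': array([-1.38451960e+00,  2.07378231e-01,  1.54277860e+00, -4.89496481e-05,
        1.39351296e+00, -1.50502942e-01]), 'dq': array([ 0.00186823,  0.00061557, -0.00392401,  0.00163146, -0.0006837 ,
        0.0009613 ]), 'tau': array([-6.00703402e-05, -3.71865034e+01, -2.82295436e+01,  7.01432722e-02,
        3.10252619e-02, -5.34605294e-05]), 'position': array([ 0.18984914, -0.5420091 ,  0.21539765]), 'tcp_rot': array([-3.09510879e+00, -5.26181290e-01,  1.33927548e-04]), 'ft_force': array([ 0.22882974,  0.49761843, -0.08239156]), 'torque': array([0.04478123, 0.0013578 , 0.04801333]), 'grasp_force': 0.0, 'finger_gap': 0.09428827288446585}
```

View pics/scene0.png

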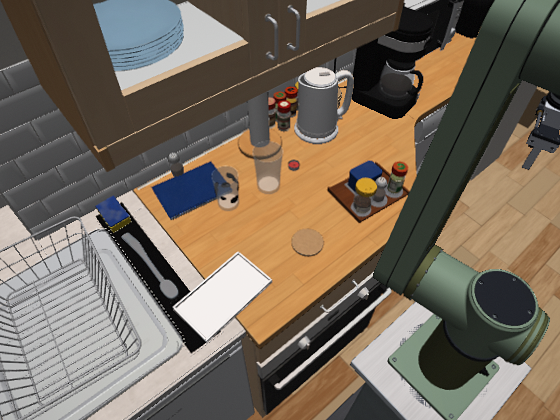

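View pics/top0.png

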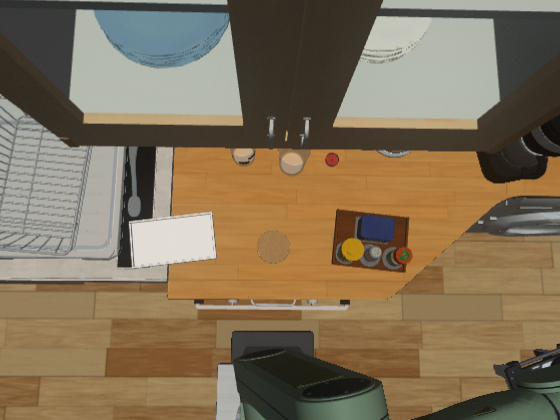

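The scene view shows the row of jars at about (365–400, 190), the mat at (308, 242) and the tray at (225, 295). In the top view the stand spans (333–408, 210–272). The pads from left to right hold the yellow jar (352, 250), the shaker (373, 254) and the red jar (403, 256). The tin is at (376, 228), the mat at (273, 246) and the tray at (173, 240).

```bash
cat > h.py <<'E'
import numpy as np, cv2
from scipy.spatial.transform import Rotation as R
from bench import observe, optics
def ray(c,uv):
    uv=np.asarray(uv,float).reshape(-1,1,2)
    p=cv2.undistortPoints(uv,c["mtx"],c["dist_coeffs"]).reshape(-1,2)
    d=np.c_[p[:,0],-p[:,1],-np.ones(len(p))]
    return R.from_rotvec(c["rotation"]).apply(d)
def onz(c,uv,z):
    d=ray(c,uv); return c["xyz"]+d*((z-c["xyz"][2])/d[:,2])[:,None]
def proj(c,P):
    q=R.from_rotvec(c["rotation"]).inv().apply(np.atleast_2d(P)-c["xyz"])*[1,-1,-1]
    return cv2.projectPoints(q,np.zeros(3),np.zeros(3),c["mtx"],c["dist_coeffs"])[0].reshape(-1,2)
def blob(m,box):
    x0,y0,x1,y1=box; k=np.zeros(m.shape,np.uint8); k[y0:y1,x0:x1]=m[y0:y1,x0:x1]
    n,l,s,ce=cv2.connectedComponentsWithStats(k.astype(np.uint8)); i=1+np.argmax(s[1:,4])
    ct=cv2.findContours((l==i).astype(np.uint8),cv2.RETR_EXTERNAL,cv2.CHAIN_APPROX_NONE)[0][0][:,0]
    return ct,ce[i],s[i]
E
python3 - <<'E'
from h import *
im=cv2.imread("pics/top0.png"); c=optics.get_calibration("top")
hsv=cv2.cvtColor(im,cv2.COLOR_BGR2HSV).astype(int); H,S,V=hsv[...,0],hsv[...,1],hsv[...,2]
def rect(ct,z):
    w=onz(c,ct,z)[:,:2].astype(np.float32); r=cv2.minAreaRect(w*1000); return np.round(r[0],1),np.round(r[1],1),r[2]
def cir(ct,z):
    w=onz(c,ct,z)[:,:2].astype(np.float32)*1000; return cv2.minEnclosingCircle(w)
t=blob((S<30)&(V>180),(100,195,230,285)); print("tray",rect(t[0],.016),t[2])
b=blob((H>105)&(H<130)&(S>100),(340,200,410,250)); print("tin",rect(b[0],.073),b[2])
y=blob((H>20)&(H<35)&(S>180),(335,230,370,270)); print("yellow",cir(y[0],.116),y[2])
r=blob(((H<6)|(H>174))&(S>150)&(V>120),(385,235,420,275)); print("red",cir(r[0],.117),r[2])
print("mat px by hand", onz(c,[[273,246]],.009))
wood=(H>8)&(H<25)&(V>140)&(S>90)
s=blob(~wood,(325,200,420,285)); print("stand",rect(s[0],.015),s[2])
cr=cv2.resize(im[190:290,125:225],None,fx=4,fy=4); cr2=cv2.resize(im[200:280,320:420],None,fx=7,fy=7,interpolation=cv2.INTER_CUBIC)
cv2.imwrite("pics/c2.png",cr2)
E
```

```text
tray (array([508.6, 295.1]), array([202.3, 227.6]), 7.396042346954346) [ 129  195   87   74 4003]
tin (array([ 510.9, -263.9]), array([87.9, 60.9]), 82.39234161376953) [361 215  34  26 714]
yellow ((448.38067626953125, -186.9073486328125), 29.120948791503906) [341 239  23  22 394]Traceback (most recent call last):
  File "<stdin>", line 11, in <module>
  File "h.py", line 16, in blob
    n,l,s,ce=cv2.connectedComponentsWithStats(k.astype(np.uint8)); i=1+np.argmax(s[1:,4])
                                                                       ~~~~~~~~~^^^^^^^^^
    return _wrapfunc(a, 'argmax', axis=axis, out=out, **kwds)
    return bound(*args, **kwds)
ValueError: attempt to get argmax of an empty sequence
```

```bash
python3 - <<'E'
from h import *
im=cv2.imread("pics/top0.png"); c=optics.get_calibration("top")
hsv=cv2.cvtColor(im,cv2.COLOR_BGR2HSV).astype(int); H,S,V=hsv[...,0],hsv[...,1],hsv[...,2]
def rect(ct,z):
    w=onz(c,ct,z)[:,:2].astype(np.float32); r=cv2.minAreaRect(w*1000); return np.round(r[0],1),np.round(r[1],1),r[2]
def cir(ct,z):
    w=onz(c,ct,z)[:,:2].astype(np.float32)*1000; return cv2.minEnclosingCircle(w)
t=blob((S<30)&(V>180),(100,208,230,272)); print("tray",rect(t[0],.016),t[2])
print("px red",hsv[256,403],"mat",hsv[246,273],"wood",hsv[246,310],hsv[225,250],"board",hsv[215,345])
print("red",onz(c,[[403,255]],.117),"shaker",onz(c,[[373,254]],.101))
lab=cv2.cvtColor(im,cv2.COLOR_BGR2LAB).astype(int)
d=np.abs(lab-lab[246,273]).sum(2)<18
m=blob(d,(250,225,297,268)); print("mat",cir(m[0],.009),m[1],m[2])
s=blob(V<130,(325,203,415,280)); print("stand",rect(s[0],.015),s[2])
cv2.imwrite("pics/c2.png",cv2.resize(im[200:280,320:420],None,fx=7,fy=7,interpolation=cv2.INTER_CUBIC))
E
```

```text
tray (array([490. , 292.7]), array([164.8, 227.6]), 7.396042346954346) [ 129  208   87   61 3876]
px red [ 31 145  81] mat [ 16 128 159] wood [ 17 162 181] [ 17 162 181] board [ 11 187  83]
red [[ 0.43472658 -0.31744004  0.117     ]] shaker [[ 0.43786362 -0.24407085  0.101     ]]
mat ((464.231689453125, 13.217588424682617), 47.67816162109375) [272.85697809 246.25028835] [257 230  34  34 867]
stand (array([ 482.5, -257.2]), array([207.8, 156.3]), 83.86475372314453) [ 331  209   79   64 3482]
```

```bash
ls pics; python3 -m inch '[[0,0,-0.02,0,1],[0,0,-0.02,0,1]]'
```

```text
c2.png
scene0.png
top0.png
time_s: 0.27
position: [0.1897, -0.541, 0.2544]
tcp_rot: [-3.092, -0.526, 0.0]
ft_force: [0.3, -0.1, 0.6]
finger_gap: 0.0938
grasp_force: 0.0
```

View pics/c2.png

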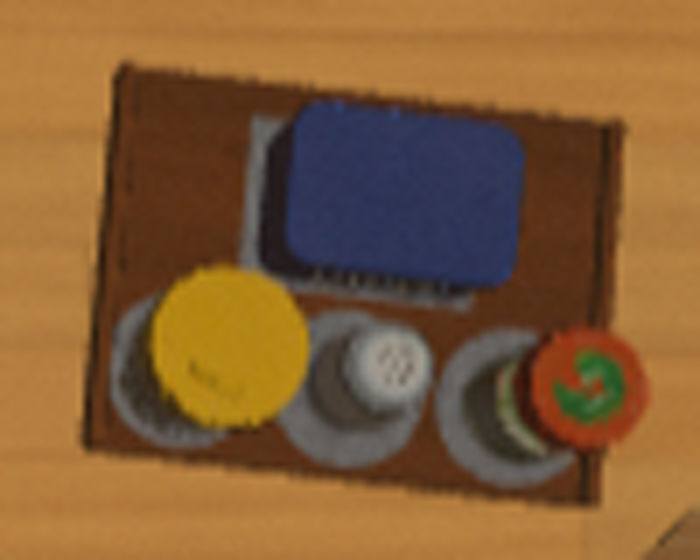

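The crop shows the pads with the yellow jar, shaker and red jar from left to right. The stand fits 208×156 mm at (482, −257) with yaw −0.107, so the expected pads agree with the measured lids to about 1–3 mm.

```bash
cat >> h.py <<'E'
def pad(x,y): return np.array([.4825,-.2572])+x*np.array([.9943,-.1065])+y*np.array([.1065,.9943])
def to(*targets):
    s=observe(); M=R.from_rotvec(s["tcp_rot"]).as_matrix(); th=np.degrees(np.arctan2(M[1,0],M[0,0]))
    print("t",round(s["time_s"],1),"pos",s["position"].round(4),"yaw",th.round(1),"tilt",np.degrees(np.arccos(-M[2,2])).round(2),"gap",round(s["finger_gap"],4),"F",round(s["grasp_force"],1))
    for n,p in targets: print(n,(M.T@(np.asarray(p)-s["position"])).round(4))
E
python3 - <<'E'
from h import *
c=optics.get_calibration("top"); im=cv2.imread("pics/top0.png")
w=onz(c,[[130,219],[213,213],[216,258],[133,268]],.016)[:,:2]; print(w.round(3),w.mean(0))
Y,S_,Rr,T=pad(-.042,.066),pad(-.042,0),pad(-.042,-.066),pad(.028,0); print(Y,S_,Rr,T)
print("cab edge",onz(c,[[280,148]],.45),onz(c,[[280,148]],.6))
to(("Y",[*Y,.2544]))
th=np.radians(83.9);M=np.array([[np.cos(th),np.sin(th),0],[np.sin(th),-np.cos(th),0],[0,0,-1]])
print("after turn",M.T@(np.array([*Y,.24])-observe()["position"]))
E
python3 -m inch '[[0,0,0,-0.113,1],[0,0,0,-0.113,1],[0,0,0,-0.113,1],[0,0,0,-0.113,1],[0,0,0,-0.113,1]]'
python3 -m inch '[[0,0,0,-0.113,1],[0,0,0,-0.113,1],[0,0,0,-0.113,1],[0,0,0,-0.113,1],[0,0,0,-0.113,1]]'
python3 -c 'from h import *
to(("Y",[*pad(-.042,.066),.2544]))'
```

```text
[[0.535 0.409]
 [0.555 0.181]
 [0.43  0.169]
 [0.401 0.393]] [0.48025612 0.28818342]
[ 0.4477684 -0.1871032] [ 0.4407394 -0.252727 ] [ 0.4337104 -0.3183508] [ 0.5103404 -0.260182 ]
cab edge [[0.61080017 0.00850515 0.45      ]] [[0.56425265 0.01291246 0.6       ]]
t 0.3 pos [ 0.1897 -0.541   0.2544] yaw 19.3 tilt 0.33 gap 0.0938 F 0.0
Y [ 0.3606 -0.2487  0.0017]
after turn [0.37933956 0.21904846 0.01437656]
time_s: 0.68
position: [0.1899, -0.5423, 0.2558]
tcp_rot: [-2.823, -1.376, -0.0]
ft_force: [-0.4, -1.2, 0.0]
finger_gap: 0.094
grasp_force: 0.0
time_s: 1.1
position: [0.1899, -0.5423, 0.2557]
tcp_rot: [-2.327, -2.109, -0.001]
ft_force: [-0.1, 0.1, 0.4]
finger_gap: 0.0942
grasp_force: 0.0
t 1.1 pos [ 0.1899 -0.5423  0.2557] yaw 84.4 tilt 0.08 gap 0.0942 F 0.0
Y [0.3788 0.2217 0.0017]
```

```bash
python3 -m inch '[[0.0315,0.0185,0,0,1],[0.0315,0.0185,0,0,1],[0.0315,0.0185,0,0,1],[0.0315,0.0185,0,0,1],[0.0315,0.0185,0,0,1]]' >/dev/null
python3 -m inch '[[0.0315,0.0185,0,0,1],[0.0315,0.0185,0,0,1],[0.0315,0.0185,0,0,1],[0.0315,0.0185,0,0,1],[0.0315,0.0185,0,0,1]]' >/dev/null
python3 -m inch '[[0.0315,0.0185,0,0,1],[0.0315,0.0185,0,0,1],[0,0,0,0.009,1]]'
python3 - <<'E'
from h import *
to(("Y",[*pad(-.042,.066),.091]))
c=optics.get_calibration("wrist"); im=optics.capture("wrist")[:,:,::-1].copy()
T=[("Y",[*pad(-.042,.066),.116]),("S",[*pad(-.042,0),.101]),("R",[*pad(-.042,-.066),.117]),("T",[*pad(.028,0),.073])]
for n,p in T:
    u=proj(c,p)[0]; print(n,u.round(0)); cv2.drawMarker(im,tuple(int(v) for v in u),(255,0,255),0,14,2)
cv2.imwrite("pics/w1.png",im)
E
```

```text
time_s: 2.18
position: [0.4524, -0.1846, 0.2561]
tcp_rot: [-2.335, -2.099, -0.004]
ft_force: [-0.2, -0.7, -0.2]
finger_gap: 0.0938
grasp_force: 0.0
t 2.2 pos [ 0.4524 -0.1846  0.2561] yaw 83.9 tilt 0.19 gap 0.0938 F 0.0
Y [-0.0035 -0.0045  0.165 ]
Y [273. 201.]
S [274. 263.]
R [274. 332.]
T [341. 252.]
```

View pics/w1.png

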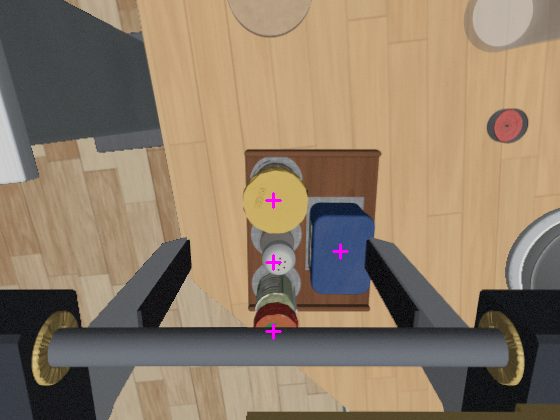

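The wrist view puts the lid centres at Y (276, 201) and S (278, 261), about 3 mm along +tool y of the prediction, and the fingers will straddle the yellow lid. I descend, grip and lift.

```bash
python3 -m inch '[[-0.0035,-0.002,0.033,0,1],[0,0,0.033,0,1],[0,0,0.033,0,1],[0,0,0.033,0,1],[0,0,0.032,0,1]]' 
python3 -m inch '[[0,0,0,0,1],[0,0,0,0,-1],[0,0,0,0,-1],[0,0,0,0,-1],[0,0,0,0,-1]]'
python3 -m inch '[[0,0,0,0,-1],[0,0,0,0,-1],[0,0,0,0,-1],[0,0,0,0,-1],[0,0,0,0,-1]]'
python3 -c 'from h import *
to()'
```

```text
time_s: 2.65
position: [0.4465, -0.194, 0.0908]
tcp_rot: [-2.345, -2.091, 0.001]
ft_force: [0.7, -0.6, 0.0]
finger_gap: 0.0939
grasp_force: 0.0
time_s: 3.07
position: [0.4494, -0.1944, 0.095]
tcp_rot: [2.34, 2.089, 0.002]
ft_force: [-0.2, 0.6, 0.6]
finger_gap: 0.0705
grasp_force: 0.0
time_s: 3.48
position: [0.4488, -0.1937, 0.0939]
tcp_rot: [2.341, 2.091, 0.001]
ft_force: [-0.5, -0.4, 6.5]
finger_gap: 0.0575
grasp_force: 30.0
t 3.5 pos [ 0.4488 -0.1937  0.0939] yaw 83.5 tilt 0.17 gap 0.0575 F 30.0
```

```bash
python3 -m inch '[[0,0,-0.01,0,-1],[0,0,-0.03,0,-1],[0,0,-0.03,0,-1],[0,0,-0.03,0,-1],[0,0,-0.03,0,-1]]'
python3 -m inch '[[0.0386,-0.0027,0,0,-1],[0.0386,-0.0027,0,0,-1],[0.0386,-0.0027,0,0,-1],[0.0386,-0.0027,0,0,-1],[0.0386,-0.0027,0,0,-1]]' >/dev/null
python3 -m inch '[[0.0386,-0.0027,0,0,-1],[0.0386,-0.0027,0,0,-1],[0.0386,-0.0027,0,0,-1],[0.0386,-0.0027,0,0,-1],[0.0386,-0.0027,0,0,-1]]' >/dev/null
python3 -m inch '[[0.0386,-0.0027,0,0,-1],[0.0386,-0.0027,0,0,-1],[0.0386,-0.0027,0,0,-1],[0.0386,-0.0027,0,0,-1],[0,0,0,0,-1]]'
python3 - <<'E'
from h import *
to(("trayY",[.473,.347,.089]))
c=optics.get_calibration("wrist"); im=optics.capture("wrist")[:,:,::-1].copy()
for a in (-.065,.065,-.115,.115):
  for b in (0,.065,-.065):
    u=proj(c,[.480+b*.994-a*.108,.288+b*.108+a*.994,.016 if b else .005])[0]; cv2.drawMarker(im,tuple(int(v) for v in u),(255,0,255),0,14,2)
cv2.imwrite("pics/w2.png",im)
E
```

```text
time_s: 3.9
position: [0.4465, -0.1922, 0.2231]
tcp_rot: [-2.341, -2.091, 0.001]
ft_force: [1.6, -0.4, -2.9]
finger_gap: 0.058
grasp_force: 30.0
time_s: 5.15
position: [0.4693, 0.3543, 0.2214]
tcp_rot: [-2.334, -2.097, -0.001]
ft_force: [0.1, -1.2, -2.7]
finger_gap: 0.0581
grasp_force: 30.0
t 5.2 pos [0.4693 0.3543 0.2214] yaw 83.9 tilt 0.22 gap 0.0581 F 30.0
trayY [-0.0073  0.0048  0.1324]
```

View pics/w2.png

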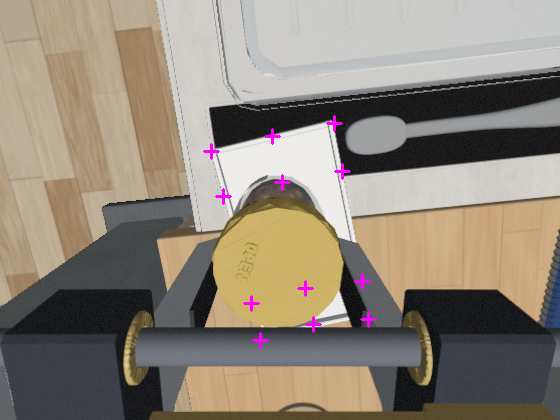

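The picture shows the yellow jar over the tray's far half, and the predicted tray corners match at (211, 151) and (333, 123). I lower it and release.

```bash
python3 -m inch '[[-0.007,0.004,0.03,0,-1],[0,0,0.035,0,-1],[0,0,0.035,0,-1],[0,0,0.025,0,-1],[0,0,0.007,0,-1]]'
python3 -m inch '[[0,0,0.003,0,-1],[0,0,0,0,-1]]'
python3 -m inch '[[0,0,0,0,1],[0,0,0,0,1],[0,0,0,0,1],[0,0,0,0,1],[0,0,0,0,1]]'
python3 -m inch '[[0,0,-0.01,0,1],[0,0,-0.03,0,1],[0,0,-0.035,0,1],[0,0,-0.035,0,1],[0,0,-0.03,0,1]]'
python3 -c 'from h import *
to(("R",[*(pad(-.042,-.066)+[.002,0]),.224]))'
```

```text
time_s: 5.62
position: [0.4701, 0.3378, 0.0866]
tcp_rot: [-2.342, -2.089, 0.017]
ft_force: [-9.4, -4.2, 23.0]
finger_gap: 0.058
grasp_force: 30.0
time_s: 5.78
position: [0.473, 0.3393, 0.0874]
tcp_rot: [-2.343, -2.091, 0.006]
ft_force: [0.8, -0.0, -2.9]
finger_gap: 0.0581
grasp_force: 30.0
time_s: 6.2
position: [0.4748, 0.3409, 0.0881]
tcp_rot: [2.343, 2.092, 0.002]
ft_force: [0.2, 0.4, 0.4]
finger_gap: 0.0876
grasp_force: 0.0
time_s: 6.62
position: [0.4746, 0.341, 0.2308]
tcp_rot: [2.343, 2.092, 0.004]
ft_force: [0.9, -0.0, 1.2]
finger_gap: 0.0939
grasp_force: 0.0
t 6.6 pos [0.4746 0.341  0.2308] yaw 83.5 tilt 0.14 gap 0.0939 F 0.0
R [-0.6596  0.0356  0.006 ]
```

```bash
for i in 1; do
python3 -m inch '[[-0.0388,0.0021,0,0,1],[-0.0388,0.0021,0,0,1],[-0.0388,0.0021,0,0,1],[-0.0388,0.0021,0,0,1],[-0.0388,0.0021,0,0,1]]'
python3 -m inch '[[-0.0388,0.0021,0,0,1],[-0.0388,0.0021,0,0,1],[-0.0388,0.0021,0,0,1],[-0.0388,0.0021,0,0,1],[-0.0388,0.0021,0,0,1]]'
python3 -m inch '[[-0.0388,0.0021,0,0,1],[-0.0388,0.0021,0,0,1],[-0.0388,0.0021,0,0,1],[-0.0388,0.0021,0,0,1],[-0.0388,0.0021,0,0,1]]'
python3 -m inch '[[-0.0388,0.0021,0,0,1],[-0.0388,0.0021,0,0,1],[0,0,0,0,1],[0,0,0,0,1],[0,0,0,0,1]]'
done | grep position
python3 -c 'from h import *
to(("R",[*(pad(-.042,-.066)+[.002,0]),.091]))'
```

```text
position: [0.4625, 0.1454, 0.2285]
position: [0.4511, -0.0489, 0.2287]
position: [0.4396, -0.2431, 0.2286]
position: [0.4352, -0.3182, 0.2277]
t 8.3 pos [ 0.4352 -0.3182  0.2277] yaw 83.5 tilt 0.04 gap 0.0941 F 0.0
R [-0.0002  0.0005  0.1367]
```

```bash
python3 -m inch '[[0,0,0.03,0,1],[0,0,0.035,0,1],[0,0,0.035,0,1],[0,0,0.025,0,1],[0,0,0.012,0,1]]' | grep -E 'pos|ft'
python3 -m inch '[[0,0,0,0,1],[0,0,0,0,-1],[0,0,0,0,-1],[0,0,0,0,-1],[0,0,0,0,-1]]'| grep -E 'pos|ft'
python3 -m inch '[[0,0,0,0,-1],[0,0,0,0,-1],[0,0,0,0,-1],[0,0,0,0,-1],[0,0,0,0,-1]]'
python3 -m inch '[[0,0,0,0,-1],[0,0,0,0,-1]]'
python3 -c 'from h import *
to()'
```

```text
position: [0.4336, -0.3145, 0.087]
ft_force: [0.0, -0.1, -0.5]
position: [0.4366, -0.3197, 0.0926]
ft_force: [-0.5, -0.6, -0.2]
time_s: 9.53
position: [0.4353, -0.3188, 0.0906]
tcp_rot: [2.343, 2.092, -0.0]
ft_force: [0.0, 0.8, 1.0]
finger_gap: 0.0438
grasp_force: 30.0
time_s: 9.7
position: [0.4354, -0.3188, 0.0906]
tcp_rot: [2.343, 2.092, -0.0]
ft_force: [1.2, 0.5, 1.4]
finger_gap: 0.0441
grasp_force: 30.0
t 9.7 pos [ 0.4354 -0.3188  0.0906] yaw 83.5 tilt 0.01 gap 0.0441 F 30.0
```

```bash
{
python3 -m inch '[[0,0,-0.01,0,-1],[0,0,-0.03,0,-1],[0,0,-0.035,0,-1],[0,0,-0.035,0,-1],[0,0,-0.025,0,-1]]'
python3 -m inch '[[0.02,0,0,0,-1],[0.038,-0.0015,0,0,-1],[0.038,-0.0015,0,0,-1],[0.038,-0.0015,0,0,-1],[0.038,-0.0015,0,0,-1]]'
python3 -m inch '[[0.038,-0.0015,0,0,-1],[0.038,-0.0015,0,0,-1],[0.038,-0.0015,0,0,-1],[0.038,-0.0015,0,0,-1],[0.038,-0.0015,0,0,-1]]'
python3 -m inch '[[0.038,-0.0015,0,0,-1],[0.038,-0.0015,0,0,-1],[0.038,-0.0015,0,0,-1],[0.038,-0.0015,0,0,-1],[0.038,-0.0015,0,0,-1]]'
python3 -m inch '[[0.038,-0.0015,0,0,-1],[0.018,-0.0015,0,0,-1],[0,0,0,0,-1],[0,0,0,0,-1]]'
} | grep -E 'pos|gap'
python3 -c 'from h import *
to(("mid",[.480,.288,.086]))'
```

```text
position: [0.4359, -0.3192, 0.2291]
finger_gap: 0.0444
position: [0.4483, -0.1454, 0.2258]
finger_gap: 0.0441
position: [0.4622, 0.0445, 0.2259]
finger_gap: 0.0437
position: [0.4761, 0.2342, 0.2258]
finger_gap: 0.0442
position: [0.4795, 0.2888, 0.2253]
finger_gap: 0.0441
t 11.7 pos [0.4795 0.2888 0.2253] yaw 83.7 tilt 0.07 gap 0.0441 F 30.0
mid [-0.0006  0.0007  0.1393]
```

```bash
{
python3 -m inch '[[0,0,0.03,0,-1],[0,0,0.035,0,-1],[0,0,0.03,0,-1],[0,0,0.02,0,-1],[0,0,0.012,0,-1]]'
python3 -m inch '[[0,0,0.008,0,-1],[0,0,0.003,0,-1],[0,0,0.002,0,-1],[0,0,0,0,-1]]'
python3 -m inch '[[0,0,0,0,1],[0,0,0,0,1],[0,0,0,0,1],[0,0,0,0,1],[0,0,0,0,1]]'
python3 -m inch '[[0,0,-0.01,0,1],[0,0,-0.03,0,1],[0,0,-0.035,0,1],[0,0,-0.035,0,1],[0,0,-0.03,0,1]]'
} | grep -E 'pos|gap|ft'
python3 - <<'E'
from h import *
th=np.radians(-6.1);M=np.array([[np.cos(th),np.sin(th),0],[np.sin(th),-np.cos(th),0],[0,0,-1]])
S=pad(-.042,0)+[.003,0]
to(("S",[*S,.22])); print("after turn",M.T@(np.array([*S,.22])-observe()["position"]))
E
```

```text
position: [0.4779, 0.2855, 0.0954]
ft_force: [-0.2, -1.2, -1.2]
finger_gap: 0.0442
position: [0.4811, 0.2882, 0.0866]
ft_force: [0.2, 0.1, -1.3]
finger_gap: 0.0438
position: [0.4804, 0.2884, 0.086]
ft_force: [-0.2, -0.8, 0.9]
finger_gap: 0.0742
position: [0.4804, 0.2884, 0.2287]
ft_force: [0.5, -0.3, -0.7]
finger_gap: 0.0939
t 13.3 pos [0.4804 0.2884 0.2287] yaw 83.5 tilt 0.13 gap 0.0939 F 0.0
S [-0.5418  0.0245  0.0081]
after turn [0.02105976 0.54195707 0.00871406]
```

```bash
{
python3 -m inch '[[-0.0387,0.0018,0,0,1],[-0.0387,0.0018,0,0,1],[-0.0387,0.0018,0,0,1],[-0.0387,0.0018,0,0,1],[-0.0387,0.0018,0,0,1]]'
python3 -m inch '[[-0.0387,0.0018,0,0,1],[-0.0387,0.0018,0,0,1],[-0.0387,0.0018,0,0,1],[-0.0387,0.0018,0,0,1],[-0.0387,0.0018,0,0,1]]'
python3 -m inch '[[-0.0387,0.0018,0,0,1],[-0.0387,0.0018,0,0,1],[-0.0387,0.0018,0,0,1],[-0.0387,0.0018,0,0,1],[0,0,0,0.12,1]]'
python3 -m inch '[[0,0,0,0.12,1],[0,0,0,0.12,1],[0,0,0,0.12,1],[0,0,0,0.12,1],[0,0,0,0.12,1]]'
python3 -m inch '[[0,0,0,0.12,1],[0,0,0,0.12,1],[0,0,0,0.12,1],[0,0,0,0.12,1],[0,0,0,0.12,1]]'
python3 -m inch '[[0,0,0,0.12,1],[0,0,0,0.12,1],[0,0,0,0,1],[0,0,0,0,1],[0,0,0,0,1]]'
} | grep -E 'pos|gap'
python3 - <<'E'
from h import *
S=pad(-.042,0)+[.003,0]
to(("S",[*S,.066]))
c=optics.get_calibration("wrist"); im=optics.capture("wrist")[:,:,::-1].copy()
for p in ([*S,.101],[*pad(.028,0),.073]):
    u=proj(c,p)[0]; print(u); cv2.drawMarker(im,tuple(int(v) for v in u),(255,0,255),0,14,2)
cv2.imwrite("pics/w3.png",im)
E
```

```text
position: [0.4668, 0.0935, 0.2265]
finger_gap: 0.0938
position: [0.4539, -0.1002, 0.2266]
finger_gap: 0.0939
position: [0.4433, -0.2596, 0.2266]
finger_gap: 0.0939
position: [0.444, -0.2531, 0.2263]
finger_gap: 0.0938
position: [0.444, -0.253, 0.2263]
finger_gap: 0.0941
position: [0.444, -0.253, 0.2259]
finger_gap: 0.0939
t 15.8 pos [ 0.444  -0.253   0.2259] yaw -5.7 tilt 0.03 gap 0.0939 F 0.0
S [-0.0004 -0.0003  0.1599]
[276.45441874 201.26584048]
[277.45265734 118.92395105]
```

View pics/w3.png

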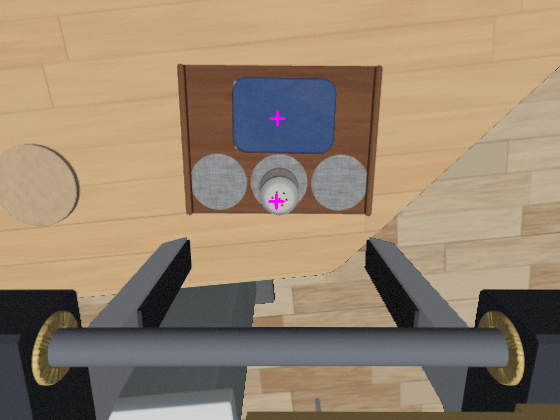

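The shaker cap is at (280, 194) and the tin's centre at (284, 116). Both neighbouring pads are clear. The shaker is about 4–5 mm further along +tool x and 3 mm along +tool y than predicted.

```bash
{
python3 -m inch '[[0.004,0.003,0.03,0,1],[0,0,0.04,0,1],[0,0,0.04,0,1],[0,0,0.03,0,1],[0,0,0.018,0,1]]'
python3 -m inch '[[0,0,0.01,0,1],[0,0,0,0,1],[0,0,0,0,-1],[0,0,0,0,-1],[0,0,0,0,-1]]'
python3 -m inch '[[0,0,0,0,-1],[0,0,0,0,-1],[0,0,0,0,-1],[0,0,0,0,-1],[0,0,0,0,-1]]'
python3 -m inch '[[0,0,0,0,-1],[0,0,0,0,-1],[0,0,0,0,-1]]'
} | grep -E 'pos|gap|ft|gras'
python3 - <<'E'
from h import *
to()
E
```

```text
position: [0.4452, -0.2545, 0.0635]
ft_force: [-0.5, -0.1, 1.1]
finger_gap: 0.0939
grasp_force: 0.0
position: [0.4491, -0.2576, 0.0595]
ft_force: [1.0, 0.0, -0.1]
finger_gap: 0.077
grasp_force: 0.0
position: [0.4477, -0.2564, 0.0576]
ft_force: [1.5, 2.4, 0.3]
finger_gap: 0.0442
grasp_force: 0.7
position: [0.4477, -0.2558, 0.0576]
ft_force: [-0.6, 2.8, 3.9]
finger_gap: 0.0389
grasp_force: 29.9
t 17.3 pos [ 0.4477 -0.2558  0.0576] yaw -5.9 tilt 0.07 gap 0.0389 F 29.9
```

```bash
python3 - <<'E'
from h import *
im=optics.capture("wrist")[:,:,::-1].copy()
sc=optics.capture("scene")[120:260,300:460,::-1]
cv2.imwrite("pics/w4.png",np.hstack([cv2.resize(im,(480,360)),cv2.resize(sc,(320,360))]))
E
```

```text
(no output)
```

View pics/w4.png

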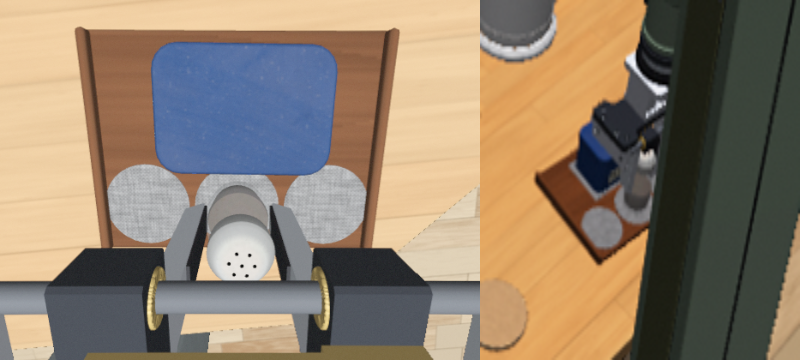

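The shaker stands upright between the fingers, with the cap at (240, 250) in the left half. The gap is a bit small but the grip is stable. I lift and watch the gap.

```bash
{
python3 -m inch '[[0,0,-0.005,0,-1],[0,0,-0.02,0,-1],[0,0,-0.03,0,-1],[0,0,-0.035,0,-1],[0,0,-0.03,0,-1]]'
python3 -m inch '[[0,-0.02,0,0,-1],[-0.0008,-0.037,0,0,-1],[-0.0008,-0.037,0,0,-1],[-0.0008,-0.037,0,0,-1],[-0.0008,-0.037,0,0,-1]]'
python3 -m inch '[[-0.0008,-0.037,0,0,-1],[-0.0008,-0.037,0,0,-1],[-0.0008,-0.037,0,0,-1],[-0.0008,-0.037,0,0,-1],[-0.0008,-0.037,0,0,-1]]'
python3 -m inch '[[-0.0008,-0.037,0,0,-1],[-0.0008,-0.037,0,0,-1],[-0.0008,-0.03,0,0,-1],[0,-0.02,0,0,-1],[0,0,0,0,-1]]'
python3 -m inch '[[0,0,0,-0.12,-1],[0,0,0,-0.12,-1],[0,0,0,-0.12,-1],[0,0,0,-0.12,-1],[0,0,0,-0.12,-1]]'
python3 -m inch '[[0,0,0,-0.12,-1],[0,0,0,-0.12,-1],[0,0,0,-0.12,-1],[0,0,0,-0.12,-1],[0,0,0,-0.12,-1]]'
python3 -m inch '[[0,0,0,-0.12,-1],[0,0,0,-0.12,-1],[0,0,0,-0.12,-1],[0,0,0,0,-1],[0,0,0,0,-1]]'
} | grep -E 'pos|gap|grasp'
python3 - <<'E'
from h import *
to(("slot",[.487,.223,.0516]))
im=optics.capture("wrist")[:,:,::-1].copy()
sc=optics.capture("scene")[180:360,160:340,::-1]
cv2.imwrite("pics/w5.png",np.hstack([cv2.resize(im,(440,330)),cv2.resize(sc,(330,330))]))
E
```

```text
position: [0.4473, -0.2571, 0.1789]
finger_gap: 0.039
grasp_force: 29.6
position: [0.4614, -0.0883, 0.1775]
finger_gap: 0.039
grasp_force: 29.6
position: [0.4766, 0.0966, 0.1775]
finger_gap: 0.0393
grasp_force: 29.6
position: [0.4871, 0.2222, 0.1774]
finger_gap: 0.0391
grasp_force: 29.6
position: [0.487, 0.2176, 0.1772]
finger_gap: 0.0385
grasp_force: 29.6
position: [0.487, 0.2175, 0.1772]
finger_gap: 0.0391
grasp_force: 29.6
position: [0.4869, 0.218, 0.1773]
finger_gap: 0.0389
grasp_force: 29.6
t 20.4 pos [0.4869 0.218  0.1773] yaw 83.3 tilt 0.05 gap 0.0389 F 29.6
slot [ 0.0051 -0.0006  0.1257]
```

View pics/w5.png

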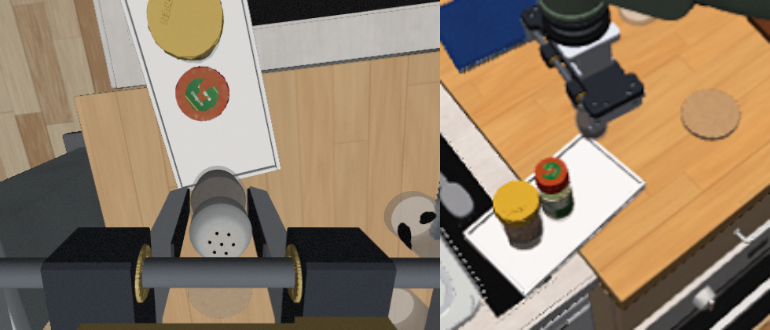

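The picture shows the yellow and red jars standing on the tray and the shaker held upright. I check the tray's near corners, at (178, 187) and (280, 170) in the half-size view.

```bash
python3 - <<'E'
from h import *
c=optics.get_calibration("wrist"); k=560/440
print(onz(c,np.array([[178,187],[280,170]])*k,.016).round(3)); print("red",onz(c,np.array([[202,93]])*k,.111).round(3),"yellow",onz(c,np.array([[185,18]])*k,.110).round(3))
E
```

```text
[[0.431 0.178 0.016]
 [0.558 0.185 0.016]]
red [[0.481 0.288 0.111]] yellow [[0.476 0.345 0.11 ]]
```

```bash
{
python3 -m inch '[[0.011,0,0.025,0,-1],[0,0,0.03,0,-1],[0,0,0.03,0,-1],[0,0,0.02,0,-1],[0,0,0.01,0,-1]]'
python3 -m inch '[[0,0,0.006,0,-1],[0,0,0.003,0,-1],[0,0,0.001,0,-1],[0,0,0,0,-1],[0,0,0,0,-1]]'
python3 -m inch '[[0,0,0,0,1],[0,0,0,0,1],[0,0,0,0,1],[0,0,0,0,1],[0,0,0,0,1]]'
python3 -c 'from h import *
to()'
python3 -m inch '[[0,0,-0.01,0,1],[0,0,-0.03,0,1],[0,0,-0.04,0,1],[0,0,-0.04,0,1],[0,0,-0.04,0,1]]'
} | grep -E '^t|pos|gap|ft'
python3 - <<'E'
from h import *
to(("T",[.512,-.2645,.22]))
E
```

```text
time_s: 20.87
position: [0.4855, 0.229, 0.0591]
tcp_rot: [-2.343, -2.089, 0.009]
ft_force: [-0.6, -0.6, -0.7]
finger_gap: 0.0392
time_s: 21.28
position: [0.4893, 0.2304, 0.0539]
tcp_rot: [2.343, 2.091, 0.004]
ft_force: [0.2, 0.0, -0.4]
finger_gap: 0.0391
time_s: 21.7
position: [0.4882, 0.2301, 0.0527]
tcp_rot: [2.343, 2.092, 0.001]
ft_force: [-0.0, 1.6, -0.1]
finger_gap: 0.0691
t 21.7 pos [0.4882 0.2301 0.0527] yaw 83.5 tilt 0.03 gap 0.0691 F 0.0
time_s: 22.12
position: [0.4875, 0.2299, 0.2147]
tcp_rot: [-2.343, -2.092, 0.0]
ft_force: [0.5, 0.4, 0.3]
finger_gap: 0.0938
t 22.1 pos [0.4875 0.2299 0.2147] yaw 83.5 tilt 0.02 gap 0.0938 F 0.0
T [-0.4885  0.0801 -0.0053]
```

```bash
{
python3 -m inch '[[-0.0376,0.0062,0,0,1],[-0.0376,0.0062,0,0,1],[-0.0376,0.0062,0,0,1],[-0.0376,0.0062,0,0,1],[-0.0376,0.0062,0,0,1]]'
python3 -m inch '[[-0.0376,0.0062,0,0,1],[-0.0376,0.0062,0,0,1],[-0.0376,0.0062,0,0,1],[-0.0376,0.0062,0,0,1],[-0.0376,0.0062,0,0,1]]'
python3 -m inch '[[-0.0376,0.0062,0,0,1],[-0.0376,0.0062,0,0,1],[-0.0376,0.0062,0,0,1],[0,0,0,0,1],[0,0,0,0,1]]'
python3 -m inch '[[0,0,0,0,1]]'
} | grep -E 'pos'
python3 - <<'E'
from h import *
to(("T",[.512,-.2645,.036]))
c=optics.get_calibration("wrist"); im=optics.capture("wrist")[:,:,::-1].copy()
m=cv2.inRange(cv2.cvtColor(im,cv2.COLOR_BGR2HSV),(105,100,30),(130,255,255))
ct,ce,s=blob(m>0,(150,50,450,400)); w=onz(c,ct,.073)[:,:2].astype(np.float32)*1000; print(cv2.minAreaRect(w),s)
m2=cv2.cvtColor(im,cv2.COLOR_BGR2HSV)
u=proj(c,[.512,-.2645,.073])[0]; cv2.drawMarker(im,tuple(int(v) for v in u),(255,0,255),0,14,2)
u=proj(c,[.464,.013,.009])[0]; cv2.drawMarker(im,tuple(int(v) for v in u),(255,0,255),0,14,2);print(u)
cv2.imwrite("pics/w6.png",im)
E
```

```text
position: [0.4975, 0.0382, 0.2136]
position: [0.507, -0.1525, 0.2135]
position: [0.5126, -0.2665, 0.2128]
position: [0.5128, -0.2642, 0.2126]
t 23.4 pos [ 0.5128 -0.2642  0.2126] yaw 83.5 tilt 0.05 gap 0.0941 F 0.0
T [-0.0005 -0.0007  0.1766]
((512.72216796875, -262.69366455078125), (91.4770736694336, 62.92316436767578), 83.53965759277344) [ 243  143   72  102 6954]
[ 185.97762146 -126.01523192]
```

View pics/w6.png

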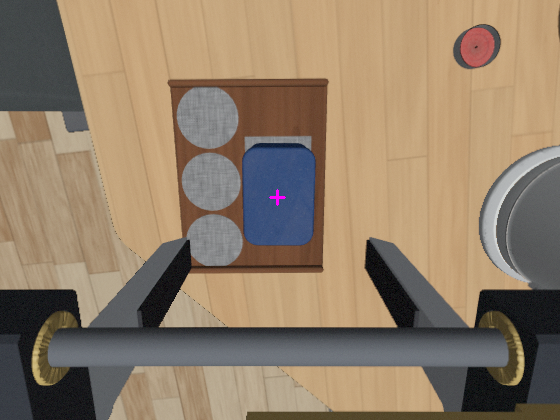

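The wrist view gives the tin at (512.7, −262.7) mm with yaw matching the gripper, its top 91×63 mm, and all pads free. I descend and grip.

```bash
{
python3 -m inch '[[0.001,0,0.03,0,1],[0,0,0.04,0,1],[0,0,0.04,0,1],[0,0,0.035,0,1],[0,0,0.02,0,1]]'
python3 -m inch '[[0,0,0.012,0,1],[0,0,0,0,1],[0,0,0,0,-1],[0,0,0,0,-1],[0,0,0,0,-1]]'
python3 -m inch '[[0,0,0,0,-1],[0,0,0,0,-1],[0,0,0,0,-1],[0,0,0,0,-1],[0,0,0,0,-1]]'
python3 -c 'from h import *
to()'
python3 -m inch '[[0,0,-0.005,0,-1],[0,0,-0.02,0,-1],[0,0,-0.025,0,-1],[0,0,-0.025,0,-1],[0,0,-0.005,0,-1]]'
python3 -m inch '[[0,0,0,0,-1],[0,0,0,0,-1]]'
} | grep -E '^t |pos|gap|ft|gras'
python3 -c 'from h import *
to(("mat",[.4642,.0132,.034]))'
```

```text
position: [0.5107, -0.2597, 0.0434]
ft_force: [-0.1, 0.0, -0.0]
finger_gap: 0.0939
grasp_force: 0.0
position: [0.5149, -0.2647, 0.0379]
ft_force: [-0.3, 0.1, 0.1]
finger_gap: 0.0775
grasp_force: 0.0
position: [0.5139, -0.2645, 0.037]
ft_force: [0.0, 0.6, 5.9]
finger_gap: 0.0641
grasp_force: 30.0
t 24.8 pos [ 0.5139 -0.2645  0.037 ] yaw 83.5 tilt 0.13 gap 0.0641 F 30.0
position: [0.5155, -0.2655, 0.1198]
ft_force: [0.0, -0.4, -0.4]
finger_gap: 0.0642
grasp_force: 30.0
position: [0.5126, -0.2634, 0.1146]
ft_force: [0.6, -0.7, -1.4]
finger_gap: 0.0644
grasp_force: 30.0
t 25.3 pos [ 0.5126 -0.2634  0.1146] yaw 83.5 tilt 0.06 gap 0.0644 F 30.0
mat [ 0.2694 -0.0792  0.0809]
```

```bash
{
python3 -m inch '[[0.0336,-0.0099,0,0,-1],[0.0336,-0.0099,0,0,-1],[0.0336,-0.0099,0,0,-1],[0.0336,-0.0099,0,0,-1],[0.0336,-0.0099,0,0,-1]]'
python3 -m inch '[[0.0336,-0.0099,0,0,-1],[0.0336,-0.0099,0,0,-1],[0.0336,-0.0099,0,0,-1],[0,0,0,0,-1],[0,0,0,0,-1]]'
python3 -m inch '[[0,0,0,0,-1],[0,0,0,0,-1]]'
} | grep -E 'pos|gap'
python3 - <<'E'
from h import *
c=optics.get_calibration("scene"); im=cv2.imread("pics/scene0.png"); lab=cv2.cvtColor(im,cv2.COLOR_BGR2LAB).astype(int)
m=blob(np.abs(lab-lab[242,308]).sum(2)<18,(285,222,332,264)); w=onz(c,m[0],.009)[:,:2].astype(np.float32)*1000
print("mat scene",cv2.minEnclosingCircle(w),w.min(0),w.max(0))
to(("mat",[.4642,.0132,.034]))
E
```

```text
position: [0.4804, -0.0892, 0.1129]
finger_gap: 0.064
position: [0.4625, 0.014, 0.1133]
finger_gap: 0.0644
position: [0.4645, 0.0113, 0.1146]
finger_gap: 0.0643
mat scene ((467.7332458496094, 11.357247352600098), 46.524009704589844) [422.7686   -34.587902] [512.86975   56.712303]
t 26.3 pos [0.4645 0.0113 0.1146] yaw 83.5 tilt 0.08 gap 0.0643 F 30.0
mat [ 0.0019 -0.0004  0.0806]
```

```bash
{
python3 -m inch '[[0.001,0.0015,0.02,0,-1],[0,0,0.025,0,-1],[0,0,0.02,0,-1],[0,0,0.008,0,-1],[0,0,0.004,0,-1]]'
python3 -m inch '[[0,0,0.003,0,-1],[0,0,0.001,0,-1],[0,0,0,0,-1],[0,0,0,0,-1]]'
python3 -m inch '[[0,0,0,0,1],[0,0,0,0,1],[0,0,0,0,1],[0,0,0,0,1],[0,0,0,0,1]]'
python3 -m inch '[[0,0,0,0,1],[0,0,0,0,1],[0,0,0,0,1]]'
python3 -c 'from h import *
to()'
python3 -m inch '[[0,0,-0.02,0,1],[0,0,-0.04,0,1],[0,0,-0.04,0,1],[0,0,-0.04,0,1],[0,0,-0.04,0,1]]'
python3 -m inch '[[0,0,0,0,1],[0,0,0,0,1]]'
} | grep -E '^t |pos|gap|ft'
python3 - <<'E'
from h import *
to(("S",[.4882,.2301,.215]))
c=optics.get_calibration("wrist"); im=optics.capture("wrist")[:,:,::-1].copy()
m=cv2.inRange(cv2.cvtColor(im,cv2.COLOR_BGR2HSV),(105,100,30),(130,255,255))
ct,ce,s=blob(m>0,(150,50,450,330)); w=onz(c,ct,.071)[:,:2].astype(np.float32)*1000; print(cv2.minAreaRect(w),s)
u=proj(c,[.466,.0125,.009])[0]; cv2.drawMarker(im,tuple(int(v) for v in u),(255,0,255),0,14,2)
a=np.linspace(0,6.28,60); P=np.c_[.466+.0455*np.cos(a),.0125+.0455*np.sin(a),0*a+.009]
for u in proj(c,P): cv2.circle(im,tuple(int(v) for v in u),1,(255,0,255),-1)
cv2.imwrite("pics/w7.png",im)
E
```

```text
position: [0.465, 0.0121, 0.0367]
ft_force: [-0.5, -0.3, -1.5]
finger_gap: 0.0645
position: [0.4674, 0.0128, 0.0354]
ft_force: [-0.3, -0.2, -0.9]
finger_gap: 0.0644
position: [0.4665, 0.0131, 0.0347]
ft_force: [-0.8, 0.2, 0.5]
finger_gap: 0.0925
position: [0.4663, 0.0131, 0.0344]
ft_force: [0.5, -0.0, 0.3]
finger_gap: 0.0939
t 27.8 pos [0.4663 0.0131 0.0344] yaw 83.5 tilt 0.0 gap 0.0939 F 0.0
position: [0.4657, 0.0132, 0.2161]
ft_force: [1.3, -1.3, 0.2]
finger_gap: 0.094
position: [0.4686, 0.0128, 0.2177]
ft_force: [-0.1, 0.6, 0.2]
finger_gap: 0.0939
t 28.3 pos [0.4686 0.0128 0.2177] yaw 83.5 tilt 0.42 gap 0.0939 F 0.0
S [ 0.2182 -0.005   0.0026]
((466.6723327636719, 14.16964340209961), (90.63291931152344, 62.24467849731445), 83.46538543701172) [ 240  143   71   99 6574]
```

View pics/w7.png

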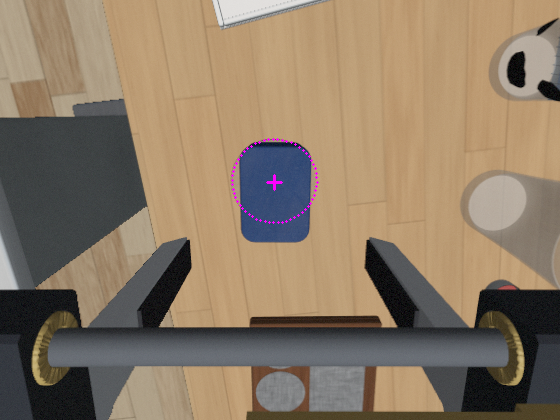

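The tin sits upright around (275, 192) and the predicted mat outline straddles it. I zoom in to see the mat's rim.

```bash
python3 - <<'E'
from h import *
im=optics.capture("wrist")[:,:,::-1][110:270,200:350]
t=optics.capture("top")[215:275,240:305,::-1]
cv2.imwrite("pics/w8.png",np.hstack([cv2.resize(im,(400,427)),cv2.resize(t,(400,427),interpolation=cv2.INTER_CUBIC)]))
E
```

```text
(no output)
```

View pics/w8.png

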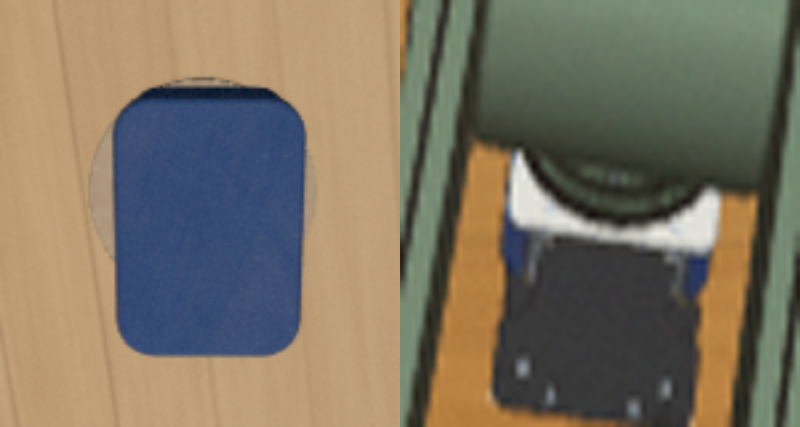

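The mat's rim shows left, right and top of the tin (columns 90 and 317, row 77). That puts its centre within about 3 mm of the tin's, so step 2 is good. Next I take the shaker back.

```bash
{
python3 -m inch '[[0.0364,-0.0005,0,0,1],[0.0364,-0.0005,0,0,1],[0.0364,-0.0005,0,0,1],[0.0364,-0.0005,0,0,1],[0.0364,-0.0005,0,0,1]]'
python3 -m inch '[[0.03,-0.0005,0,0,1],[0,0,0,0,1],[0,0,0,0,1],[0,0,0,0,1]]'
} | grep -E 'pos|gap'
python3 - <<'E'
from h import *
to(("S",[.4882,.2255,.0516]))
c=optics.get_calibration("wrist"); im=optics.capture("wrist")[:,:,::-1].copy()
for p in ([.4882,.2255,.095],[.4804,.2884,.111],[.474,.345,.110]):
    u=proj(c,p)[0]; print(u); cv2.drawMarker(im,tuple(int(v) for v in u),(255,0,255),0,14,2)
cv2.imwrite("pics/w9.png",im)
E
```

```text
position: [0.4827, 0.1954, 0.2117]
finger_gap: 0.0939
position: [0.486, 0.2233, 0.2124]
finger_gap: 0.0938
t 29.2 pos [0.486  0.2233 0.2124] yaw 83.5 tilt 0.24 gap 0.0938 F 0.0
S [0.0028 0.0025 0.1608]
[281.33665721 200.03033157]
[261.52497476 123.89134067]
[242.42389606  41.9977151 ]
```

View pics/w9.png

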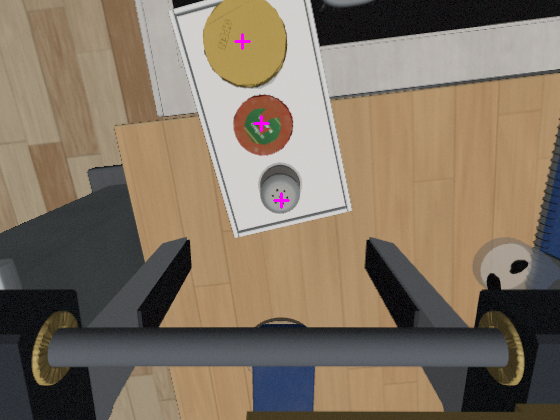

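The three stand upright on the tray: shaker (281, 194), red (263, 125) and yellow (245, 41). The markers match to within about 3–5 mm. I grip the shaker.

```bash
{
python3 -m inch '[[0.005,0.0017,0.03,0,1],[0,0,0.04,0,1],[0,0,0.04,0,1],[0,0,0.03,0,1],[0,0,0.015,0,1]]'
python3 -m inch '[[0,0,0.006,0,1],[0,0,0,0,1],[0,0,0,0,-1],[0,0,0,0,-1],[0,0,0,0,-1]]'
python3 -m inch '[[0,0,0,0,-1],[0,0,0,0,-1],[0,0,0,0,-1],[0,0,0,0,-1],[0,0,0,0,-1]]'
python3 -m inch '[[0,0,0,0,-1],[0,0,0,0,-1],[0,0,0,0,-1]]'
python3 -c 'from h import *
to()'
python3 -m inch '[[0,0,-0.005,0,-1],[0,0,-0.02,0,-1],[0,0,-0.03,0,-1],[0,0,-0.035,0,-1],[0,0,-0.03,0,-1]]'
python3 -m inch '[[0,0,0,0,-1],[0,0,0,0,-1]]'
} | grep -E '^t |pos|gap|gras'
python3 -c 'from h import *
to(("Sback",[.4445,-.2558,.1776]))'
```

```text
position: [0.4857, 0.2259, 0.0546]
finger_gap: 0.0941
grasp_force: 0.0
position: [0.4912, 0.2291, 0.0554]
finger_gap: 0.0777
grasp_force: 0.0
position: [0.4895, 0.2289, 0.0536]
finger_gap: 0.0443
grasp_force: 0.0
position: [0.4892, 0.2289, 0.0534]
finger_gap: 0.0379
grasp_force: 29.8
t 30.8 pos [0.4892 0.2289 0.0534] yaw 83.5 tilt 0.04 gap 0.0379 F 29.8
position: [0.4895, 0.2288, 0.1751]
finger_gap: 0.0383
grasp_force: 29.6
position: [0.4913, 0.2293, 0.1759]
finger_gap: 0.0384
grasp_force: 29.6
t 31.4 pos [0.4913 0.2293 0.1759] yaw 83.5 tilt 0.33 gap 0.0384 F 29.6
Sback [-0.4873  0.0082 -0.0026]
```

```bash
{
python3 -m inch '[[-0.02,0.0006,0,0,-1],[-0.0375,0.0006,0,0,-1],[-0.0375,0.0006,0,0,-1],[-0.0375,0.0006,0,0,-1],[-0.0375,0.0006,0,0,-1]]'
python3 -m inch '[[-0.0375,0.0006,0,0,-1],[-0.0375,0.0006,0,0,-1],[-0.0375,0.0006,0,0,-1],[-0.0375,0.0006,0,0,-1],[-0.0375,0.0006,0,0,-1]]'
python3 -m inch '[[-0.0375,0.0006,0,0,-1],[-0.0375,0.0006,0,0,-1],[-0.0375,0.0006,0,0,-1],[-0.0175,0.0006,0,0,-1],[0,0,0,0,-1]]'
python3 -m inch '[[0,0,0,0,-1],[0,0,0,0,-1],[0,0,0,0,-1]]'
} | grep -E 'pos|gap'
python3 -c 'from h import *
to(("Sback",[.4445,-.2558,.0594]))'
```

```text
position: [0.4711, 0.0583, 0.171]
finger_gap: 0.0386
position: [0.453, -0.1281, 0.1711]
finger_gap: 0.039
position: [0.4411, -0.2596, 0.1712]
finger_gap: 0.0382
position: [0.4424, -0.2547, 0.1723]
finger_gap: 0.0385
t 32.9 pos [ 0.4424 -0.2547  0.1723] yaw 83.6 tilt 0.15 gap 0.0385 F 29.6
Sback [-0.001   0.0024  0.1129]
```

```bash
{
python3 -m inch '[[-0.001,0.0024,0.025,0,-1],[0,0,0.03,0,-1],[0,0,0.03,0,-1],[0,0,0.015,0,-1],[0,0,0.006,0,-1]]'
python3 -m inch '[[0,0,0.004,0,-1],[0,0,0.002,0,-1],[0,0,0.001,0,-1],[0,0,0,0,-1],[0,0,0,0,-1]]'
python3 -m inch '[[0,0,0,0,1],[0,0,0,0,1],[0,0,0,0,1],[0,0,0,0,1],[0,0,0,0,1]]'
python3 -m inch '[[0,0,0,0,1],[0,0,0,0,1],[0,0,0,0,1]]'
python3 -c 'from h import *
to()'
python3 -m inch '[[0,0,-0.02,0,1],[0,0,-0.04,0,1],[0,0,-0.04,0,1],[0,0,-0.04,0,1],[0,0,-0.03,0,1]]'
} | grep -E '^t |pos|gap|ft'
python3 -c 'from h import *
to(("R",[.4804,.2884,.22]))'
```

```text
position: [0.4431, -0.2544, 0.0641]
ft_force: [-0.9, 0.8, -1.6]
finger_gap: 0.0384
position: [0.446, -0.2584, 0.0617]
ft_force: [-0.2, 0.5, -0.8]
finger_gap: 0.0387
position: [0.4452, -0.2579, 0.0606]
ft_force: [0.0, -0.1, -0.1]
finger_gap: 0.0684
position: [0.4451, -0.2578, 0.0604]
ft_force: [0.0, 1.3, 0.3]
finger_gap: 0.0883
t 34.4 pos [ 0.4451 -0.2578  0.0604] yaw 83.5 tilt 0.0 gap 0.0883 F 0.0
position: [0.4459, -0.2583, 0.2341]
ft_force: [1.0, -0.6, 0.7]
finger_gap: 0.0941
t 34.8 pos [ 0.4459 -0.2583  0.2341] yaw 83.5 tilt 0.22 gap 0.0941 F 0.0
R [ 0.5471 -0.0274  0.0129]
```

```bash
{
python3 -m inch '[[0.0391,-0.0019,0,0,1],[0.0391,-0.0019,0,0,1],[0.0391,-0.0019,0,0,1],[0.0391,-0.0019,0,0,1],[0.0391,-0.0019,0,0,1]]'
python3 -m inch '[[0.0391,-0.0019,0,0,1],[0.0391,-0.0019,0,0,1],[0.0391,-0.0019,0,0,1],[0.0391,-0.0019,0,0,1],[0.0391,-0.0019,0,0,1]]'
python3 -m inch '[[0.0391,-0.0019,0,0,1],[0.0391,-0.0019,0,0,1],[0.0391,-0.0019,0,0,1],[0.0391,-0.0019,0,0,1],[0,0,0,0,1]]'
python3 -m inch '[[0,0,0,0,1],[0,0,0,0,1],[0,0,0,0,1]]'
} | grep -E 'pos'
python3 -c 'from h import *
to(("R",[.4804,.2884,.086]))'
```

```text
position: [0.4575, -0.0608, 0.2306]
position: [0.47, 0.1349, 0.2306]
position: [0.4797, 0.2952, 0.2302]
position: [0.4804, 0.2879, 0.2303]
t 36.3 pos [0.4804 0.2879 0.2303] yaw 83.4 tilt 0.05 gap 0.0939 F 0.0
R [0.0007 0.     0.1443]
```

```bash
{
python3 -m inch '[[0,0,0.03,0,1],[0,0,0.035,0,1],[0,0,0.035,0,1],[0,0,0.03,0,1],[0,0,0.014,0,1]]'
python3 -m inch '[[0,0,0,0,1],[0,0,0,0,1],[0,0,0,0,-1],[0,0,0,0,-1],[0,0,0,0,-1]]'
python3 -m inch '[[0,0,0,0,-1],[0,0,0,0,-1],[0,0,0,0,-1],[0,0,0,0,-1],[0,0,0,0,-1]]'
python3 -m inch '[[0,0,0,0,-1],[0,0,0,0,-1]]'
python3 -c 'from h import *
to()'
python3 -m inch '[[0,0,-0.01,0,-1],[0,0,-0.03,0,-1],[0,0,-0.035,0,-1],[0,0,-0.035,0,-1],[0,0,-0.03,0,-1]]'
python3 -m inch '[[0,0,0,0,-1],[0,0,0,0,-1]]'
} | grep -E '^t |pos|gap|gras'
python3 -c 'from h import *
to(("Rback",[.4354,-.3188,.226]))'
```

```text
position: [0.4777, 0.2859, 0.0822]
finger_gap: 0.0941
grasp_force: 0.0
position: [0.482, 0.2895, 0.0886]
finger_gap: 0.0775
grasp_force: 0.0
position: [0.4805, 0.2892, 0.0865]
finger_gap: 0.0443
grasp_force: 22.2
position: [0.4804, 0.2892, 0.0865]
finger_gap: 0.044
grasp_force: 30.0
t 37.7 pos [0.4804 0.2892 0.0865] yaw 83.5 tilt 0.0 gap 0.044 F 30.0
position: [0.4805, 0.2892, 0.2292]
finger_gap: 0.0439
grasp_force: 30.0
position: [0.4818, 0.2897, 0.2292]
finger_gap: 0.0439
grasp_force: 30.0
t 38.3 pos [0.4818 0.2897 0.2292] yaw 83.5 tilt 0.31 gap 0.0439 F 30.0
Rback [-0.6099  0.0225  0.0017]
```

```bash
{
python3 -m inch '[[-0.02,0.0014,0,0,-1],[-0.0381,0.0014,0,0,-1],[-0.0381,0.0014,0,0,-1],[-0.0381,0.0014,0,0,-1],[-0.0381,0.0014,0,0,-1]]'
python3 -m inch '[[-0.0381,0.0014,0,0,-1],[-0.0381,0.0014,0,0,-1],[-0.0381,0.0014,0,0,-1],[-0.0381,0.0014,0,0,-1],[-0.0381,0.0014,0,0,-1]]'
python3 -m inch '[[-0.0381,0.0014,0,0,-1],[-0.0381,0.0014,0,0,-1],[-0.0381,0.0014,0,0,-1],[-0.0381,0.0014,0,0,-1],[-0.0381,0.0014,0,0,-1]]'
python3 -m inch '[[-0.0381,0.0014,0,0,-1],[-0.0181,0.0014,0,0,-1],[0,0,0,0,-1],[0,0,0,0,-1],[0,0,0,0,-1]]'
python3 -m inch '[[0,0,0,0,-1]]'
} | grep -E 'pos|gap'
python3 -c 'from h import *
to(("Rback",[.4354,-.3188,.0925]))'
```

```text
position: [0.4656, 0.1155, 0.2237]
finger_gap: 0.0441
position: [0.4511, -0.0741, 0.2239]
finger_gap: 0.0439
position: [0.4369, -0.2637, 0.2237]
finger_gap: 0.0436
position: [0.4345, -0.3176, 0.2245]
finger_gap: 0.044
position: [0.435, -0.3174, 0.2253]
finger_gap: 0.0439
t 40.0 pos [ 0.435  -0.3174  0.2253] yaw 83.6 tilt 0.15 gap 0.0439 F 30.0
Rback [-0.0016  0.0008  0.1328]
```

```bash
{
python3 -m inch '[[-0.0015,0.0005,0.03,0,-1],[0,0,0.035,0,-1],[0,0,0.035,0,-1],[0,0,0.018,0,-1],[0,0,0.008,0,-1]]'
python3 -m inch '[[0,0,0.004,0,-1],[0,0,0.002,0,-1],[0,0,0.001,0,-1],[0,0,0,0,-1],[0,0,0,0,-1]]'
python3 -m inch '[[0,0,0,0,1],[0,0,0,0,1],[0,0,0,0,1],[0,0,0,0,1],[0,0,0,0,1]]'
python3 -m inch '[[0,0,0,0,1],[0,0,0,0,1]]'
python3 -c 'from h import *
to()'
python3 -m inch '[[0,0,-0.02,0,1],[0,0,-0.03,0,1],[0,0,-0.035,0,1],[0,0,-0.035,0,1],[0,0,-0.02,0,1]]'
} | grep -E '^t |pos|gap|ft'
python3 -c 'from h import *
to(("Y",[.4748,.3409,.23]))'
```

```text
position: [0.4337, -0.3169, 0.0966]
ft_force: [-0.8, 1.1, -0.9]
finger_gap: 0.0437
position: [0.4366, -0.3216, 0.095]
ft_force: [-0.0, -0.4, -0.7]
finger_gap: 0.0438
position: [0.4357, -0.3209, 0.0936]
ft_force: [0.5, -0.5, 0.7]
finger_gap: 0.074
position: [0.4356, -0.3208, 0.0934]
ft_force: [0.1, 0.8, 0.1]
finger_gap: 0.0871
t 41.5 pos [ 0.4356 -0.3208  0.0934] yaw 83.5 tilt 0.01 gap 0.0871 F 0.0
position: [0.4369, -0.322, 0.2378]
ft_force: [0.5, -0.2, 0.9]
finger_gap: 0.0939
t 41.9 pos [ 0.4369 -0.322   0.2378] yaw 83.5 tilt 0.33 gap 0.0939 F 0.0
Y [ 0.663  -0.0371  0.0053]
```

```bash
{
python3 -m inch '[[0.039,-0.0021,0,0,1],[0.039,-0.0021,0,0,1],[0.039,-0.0021,0,0,1],[0.039,-0.0021,0,0,1],[0.039,-0.0021,0,0,1]]'
python3 -m inch '[[0.039,-0.0021,0,0,1],[0.039,-0.0021,0,0,1],[0.039,-0.0021,0,0,1],[0.039,-0.0021,0,0,1],[0.039,-0.0021,0,0,1]]'
python3 -m inch '[[0.039,-0.0021,0,0,1],[0.039,-0.0021,0,0,1],[0.039,-0.0021,0,0,1],[0.039,-0.0021,0,0,1],[0.039,-0.0021,0,0,1]]'
python3 -m inch '[[0.039,-0.0021,0,0,1],[0.039,-0.0021,0,0,1],[0,0,0,0,1],[0,0,0,0,1],[0,0,0,0,1]]'
python3 -m inch '[[0,0,0,0,1]]'
} | grep -E 'pos'
python3 -c 'from h import *
to(("Y",[.4748,.3409,.0881]))'
```

```text
position: [0.4469, -0.1242, 0.2335]
position: [0.4585, 0.071, 0.2337]
position: [0.47, 0.2661, 0.2335]
position: [0.4746, 0.3415, 0.233]
position: [0.475, 0.3407, 0.2333]
t 43.6 pos [0.475  0.3407 0.2333] yaw 83.5 tilt 0.04 gap 0.0939 F 0.0
Y [ 0.0003 -0.0002  0.1452]
```

```bash
{
python3 -m inch '[[0,0,0.03,0,1],[0,0,0.035,0,1],[0,0,0.035,0,1],[0,0,0.03,0,1],[0,0,0.015,0,1]]'
python3 -m inch '[[0,0,0,0,1],[0,0,0,0,1],[0,0,0,0,-1],[0,0,0,0,-1],[0,0,0,0,-1]]'
python3 -m inch '[[0,0,0,0,-1],[0,0,0,0,-1],[0,0,0,0,-1],[0,0,0,0,-1],[0,0,0,0,-1]]'
python3 -c 'from h import *
to()'
python3 -m inch '[[0,0,-0.01,0,-1],[0,0,-0.03,0,-1],[0,0,-0.035,0,-1],[0,0,-0.035,0,-1],[0,0,-0.03,0,-1]]'
python3 -m inch '[[0,0,0,0,-1],[0,0,0,0,-1],[0,0,0,0,-1]]'
} | grep -E '^t |pos|gap|gras'
python3 -c 'from h import *
to(("Yback",[.4488,-.1937,.226]))'
```

```text
position: [0.4726, 0.3387, 0.0844]
finger_gap: 0.0938
grasp_force: 0.0
position: [0.4765, 0.3425, 0.0907]
finger_gap: 0.0776
grasp_force: 0.0
position: [0.4754, 0.3423, 0.0891]
finger_gap: 0.058
grasp_force: 30.0
t 44.9 pos [0.4754 0.3423 0.0891] yaw 83.5 tilt 0.06 gap 0.058 F 30.0
position: [0.4745, 0.3419, 0.2303]
finger_gap: 0.0583
grasp_force: 30.0
position: [0.4737, 0.3414, 0.2266]
finger_gap: 0.0578
grasp_force: 30.0
t 45.5 pos [0.4737 0.3414 0.2266] yaw 83.5 tilt 0.21 gap 0.0578 F 30.0
Yback [-0.5344  0.0356  0.0015]
```

```bash
{
python3 -m inch '[[-0.02,0.0025,0,0,-1],[-0.0381,0.0025,0,0,-1],[-0.0381,0.0025,0,0,-1],[-0.0381,0.0025,0,0,-1],[-0.0381,0.0025,0,0,-1]]'
python3 -m inch '[[-0.0381,0.0025,0,0,-1],[-0.0381,0.0025,0,0,-1],[-0.0381,0.0025,0,0,-1],[-0.0381,0.0025,0,0,-1],[-0.0381,0.0025,0,0,-1]]'
python3 -m inch '[[-0.0381,0.0025,0,0,-1],[-0.0381,0.0025,0,0,-1],[-0.0381,0.0025,0,0,-1],[-0.0381,0.0025,0,0,-1],[-0.0181,0.0007,0,0,-1]]'
python3 -m inch '[[0,0,0,0,-1],[0,0,0,0,-1],[0,0,0,0,-1],[0,0,0,0,-1]]'
} | grep -E 'pos|gap'
python3 -c 'from h import *
to(("Yback",[.4488,-.1923,.0951]))'
```

```text
position: [0.4652, 0.1675, 0.2248]
finger_gap: 0.0581
position: [0.4562, -0.0226, 0.2252]
finger_gap: 0.0578
position: [0.448, -0.1951, 0.2252]
finger_gap: 0.0579
position: [0.4496, -0.1904, 0.227]
finger_gap: 0.0581
t 47.1 pos [ 0.4496 -0.1904  0.227 ] yaw 83.6 tilt 0.18 gap 0.0581 F 30.0
Yback [-0.0023 -0.0003  0.1319]
```

```bash
{
python3 -m inch '[[0,0,0.03,0,-1],[0,0,0.035,0,-1],[0,0,0.035,0,-1],[0,0,0.018,0,-1],[0,0,0.008,0,-1]]'
python3 -m inch '[[0,0,0.004,0,-1],[0,0,0.002,0,-1],[0,0,0.001,0,-1],[0,0,0,0,-1],[0,0,0,0,-1]]'
python3 -m inch '[[0,0,0,0,1],[0,0,0,0,1],[0,0,0,0,1],[0,0,0,0,1],[0,0,0,0,1]]'
python3 -c 'from h import *
to()'
python3 -m inch '[[0,0,-0.02,0,1],[0,0,-0.03,0,1],[0,0,-0.035,0,1],[0,0,-0.035,0,1],[0,0,-0.02,0,1]]'
python3 -m inch '[[-0.03,-0.02,0,0,1],[-0.03,-0.02,0,0,1],[-0.03,-0.02,0,0,1],[-0.03,-0.02,0,0,1],[-0.03,-0.02,0,0,1]]'
python3 -m inch '[[-0.02,-0.03,0,0,1],[-0.02,-0.03,0,0,1],[-0.02,-0.03,0,0,1],[0,0,0,0,1],[0,0,0,0,1]]'
} | grep -E '^t |pos|gap|ft'
python3 - <<'E'
from h import *
to()
c=optics.get_calibration("top"); im=optics.capture("top")[:,:,::-1].copy()
a=cv2.imread("pics/top0.png")
cv2.imwrite("pics/fin.png",np.hstack([cv2.resize(x[200:280,255:420],None,fx=2.4,fy=4,interpolation=cv2.INTER_CUBIC) for x in (a,im)]))
hsv=cv2.cvtColor(im,cv2.COLOR_BGR2HSV)
y=blob(cv2.inRange(hsv,(21,181,0),(34,255,255))>0,(335,230,370,270)); print(cv2.minEnclosingCircle(onz(c,y[0],.116)[:,:2].astype(np.float32)*1000),"was 448.4,-186.9")
b=blob(cv2.inRange(hsv,(106,101,0),(129,255,255))>0,(240,200,310,290)); print(cv2.minAreaRect(onz(c,b[0],.071)[:,:2].astype(np.float32)*1000))
E
```

```text
position: [0.4476, -0.1888, 0.0986]
ft_force: [-0.8, 0.1, -2.2]
finger_gap: 0.058
position: [0.4514, -0.1926, 0.0969]
ft_force: [0.3, 0.5, -3.0]
finger_gap: 0.0581
position: [0.4505, -0.1922, 0.0958]
ft_force: [0.0, -0.3, 0.3]
finger_gap: 0.0881
t 48.4 pos [ 0.4505 -0.1922  0.0958] yaw 83.5 tilt 0.04 gap 0.0881 F 0.0
position: [0.4518, -0.193, 0.2398]
ft_force: [-0.0, 0.0, 0.3]
finger_gap: 0.0943
position: [0.3329, -0.3307, 0.2357]
ft_force: [0.0, -0.6, 0.2]
finger_gap: 0.0939
position: [0.2365, -0.38, 0.2355]
ft_force: [-0.3, 0.5, 0.0]
finger_gap: 0.0939
t 49.6 pos [ 0.2365 -0.38    0.2355] yaw 83.3 tilt 0.02 gap 0.0939 F 0.0
((450.26080322265625, -187.0208282470703), 29.38256072998047) was 448.4,-186.9
((466.2330627441406, 12.45724105834961), (87.5163345336914, 59.1999626159668), 83.37708282470703)
```

View pics/fin.png

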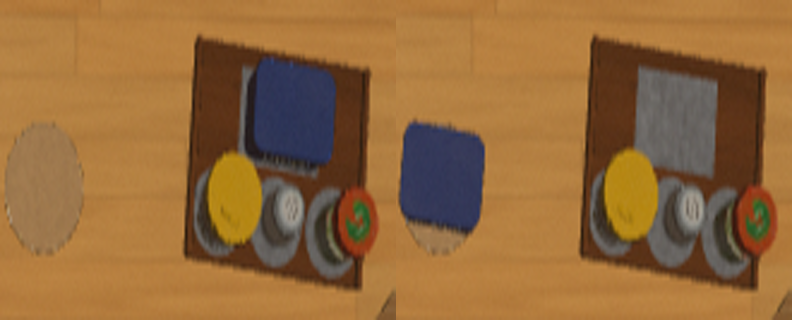

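The before and after pictures agree: every jar cap sits within about 3 mm of its starting place, the tin is centred on the mat, and the arm is clear.

```bash
python3 -c 'from bench import order
print(order.job_done())'
```

```text
the job is handed in; nothing more can be done
None
```

The job is handed in at about 50 s: the tin stands centred on the cork mat, both jars and the shaker are back upright within about 3 mm of where they started by the camera check, and I have not seen the verdict.

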